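# Clamp a laminated ring blank in the glue jig

### The job

The dark striped wooden ring blank lying against the aluminium fence of the plywood glue jig has to be clamped. With a finger push the steel clamp strap round, cam lever still up, until its rubber foot stands over the middle of the blank; then push the red-gripped cam lever fully down, so that the foot presses on the blank and stays clamped when you let go. Nothing needs gripping: leave the blank where it lies and do not disturb the glue bottle, cup, spare blank or finished ring.

Things in the scene. Friction and masses are not known exactly. Their poses are not given: they have to be found in the camera images.
- jig: glue jig, fixed to the bench: plywood board 230 x 170 mm (its x by y), 18 mm thick, z up, origin at the centre of its underside on the bench top. Along its +x end runs an aluminium fence bar, 130 mm long in y, 14 mm wide and 14 mm high above the board, inner face at x = +82 mm. The clamp's post stands at x = -55 mm, y = 0 (steel flange 48 mm and boss 28 mm in diameter, up to 28 mm above the board)
- post (a point): point on the vertical axis about which the strap turns, at the height of the cam lever's cross pin, 77.7 mm above the bench. The strap is a steel bar 26 mm wide and 6 mm thick with rounded ends, reaching from 35 mm behind this axis to 135 mm in front of it, its underside 54 mm and its top 60 mm above the bench while the lever is up. The lever's pin is here too and turns with the strap. This point's x axis points along the strap towards the foot, z up
- strap (a joint): swing of the strap about the post's vertical axis, rad: 0 = strap along the jig's +x axis, positive = anticlockwise seen from above; it starts swung aside at about -0.9 to -1.65 (range -2.0 to 0.6, no stop over the blank). It stays where it is left (friction 0.25 N m, about 2.5 N at 100 mm); the blank lies at about -0.21 to +0.21
- lever (a joint): cam lever on the strap's stud, rad: 0 = lever up, leaning 15 degrees back from upright, away from the foot; 1.30 = fully down against its stop, level, pointing away from the foot. It swings in the strap's own vertical plane, pivot 77.7 mm above the bench, and stays where it is left (friction 0.25 N m, about 4 N at its grip; it starts at 0 to 0.2). Pressing it down lowers strap and foot by 6 mm; with the foot over the blank it then clamps with about 5 N
- lever_grip (a point): middle of the red round grip of the cam lever, 66 mm from its pin; the grip is 15 mm in diameter and its end is 90 mm from the pin, up to 166 mm above the bench when the lever is up
- foot: black rubber foot under the strap's end, 22 mm in diameter, 8 mm high, on a brass spindle whose nut on top of the strap marks its centre; sprung (gives up to 5 mm, 6 N per mm); origin at the centre of its underside, 115 mm from the post's axis, 41 mm above the bench while the lever is up
- blank: loose ring blank, a block 44 x 44 x 20 mm of dark and light wood layers, 26 g; origin at the centre of its underside, which lies on the jig's board 18 mm above the bench, one side against the fence; its top is 38 mm above the bench, 2 to 3 mm lower than the raised foot
- spare: bystander: loose spare blank, light wood and blue layers, 44 x 44 x 20 mm, on the bench beside the jig; origin under its centre
- wood_ring: bystander: loose finished wooden ring, 24 mm in diameter, 8 mm high, lying on the jig's board; origin under its centre
- glue: bystander: white glue bottle with orange cap, 48 mm in diameter, 115 mm high, standing beyond the fence; origin under its centre
- cup: bystander: black cup, 72 mm in diameter at the rim, 100 mm high, standing on the bench near the lever's side of the jig; origin under its centre
Not all that is in view belongs to the job. Several things have the shape of the blank; the one meant has the colours described above.

How it is judged:
On the way, in this order (a step that is already met when the one before it is completed fails the run):
1. the foot stands over the middle of the blank (within 11 mm) with the lever still up (horizontal distance between foot and blank below 0.011 m and value of joint lever below 0.5 rad), for 0.2 s.
2. the lever is fully down and the foot presses on the blank (value of joint lever above 1.2 rad and horizontal distance between foot and blank below 0.011 m and contact force between foot and blank above 3 N), for 0.2 s.
At the end, for the whole second after the job is handed in: the lever is down within 0.1 rad of its stop, the foot's centre is within 11 mm (sideways) of the blank's centre and presses on it with more than 3 N, the blank lies flat and at rest within 10 mm of where it began, and the bystanders are within 20 mm of where they stood (all of step 2 and linear speed of blank below 0.02 m/s and angle between blank's own z axis and vertical below 0.1 rad and distance of blank from where it was at the start of the episode below 0.01 m and distance of each of spare, wood_ring, glue, cup from where it was at the start of the episode below 0.02 m); the robot touches nothing.
It fails at once if the blank is shifted more than 10 mm, lifted or tipped (distance of blank from where it was at the start of the episode above 0.01 m or angle between blank's own z axis and vertical above 0.25 rad).
It fails at once if the glue bottle, cup, spare blank or finished ring is pushed or lifted more than 20 mm, or the bottle or cup tipped (distance of any of spare, wood_ring, glue, cup from where it was at the start of the episode above 0.02 m or angle between any of glue, cup's own z axis and vertical above 0.4 rad).
It also fails if it takes over 53 s, if anything falls off the work surface, if the arm or the gripper's body presses on something with over 40 N, if the wrist force passes 120 N, or if a joint passes its speed limit or range.

### The arm

A 6-joint arm with a two-finger parallel gripper is mounted at the origin on the work surface. World frame = base frame: x ahead of the robot, y to its left, z up, the work surface at z = 0. Lengths are in m, angles in rad, forces in N, time in s.
With the tool pointing down it reaches from about 0.25 to 0.775 m from the base axis. Payload 4 kg.
Tool frame: the origin (TCP) lies between the finger pads; the fingertips stand 19 mm ahead of it and the grasp point (between the pads) is the TCP; z points along the fingers, y is the line along which they close (so a half turn about z gives the same grasp; the last joint's range is limited). The gripper opens to 94 mm and grips with 3 to 60 N. Pads are 16 mm wide; open, the fingers measure 119 mm over their backs; the gripper's body (75 mm by 177 mm) begins 78 mm behind the grasp point.
Start: joints at [-1.218, 0.087, 1.371, -0, 1.684, -0.103], TCP at [0.242, -0.494, 0.225] pointing down, gripper open.
Joint ranges: [-3.1, 3.1], [-0.76, 2.03], [0.27, 2.55], [-1.08, 4.22], [0.17, 2.65], [-2.57, 2.57]. Speed limits (rad/s): [2.79, 2.79, 3.14, 3.14, 3.14, 3.14].

### API

Orientations are given as a unit quaternion [x, y, z, w].
In Python, from plant import r gives the robot as it stands. Calls block until the motion is done:
- r.move_pose(position, orientation): joint-space move of the TCP to a pose.
- r.servo_line(position, rot=None, v=0.15, until_force=None): straight line of the TCP; rot=None keeps the orientation; v is the mean speed in m/s. With until_force (N) it stops when the force on the tool has changed by that much, and returns True; else False.
- r.move_j(angles): joint-space move.
- r.set_gripper(opening, squeeze=None): opening from 0.0 (shut) to 1.0 (fully open); squeeze is the grip in N (None keeps the last); returns when the fingers have stopped.
- r.pause(seconds).
- r.inverse_kinematics(position, orientation): joint angles nearest the present ones, or None.
- r.get_image(name): name is "scene" or "top" or "wrist"; returns a dict with "image" (420x560x3 uint8, blue, green, red), "range_z" (420x560 float32, m along the optical axis (not along the pixel's ray), 0 where there is no reading), "K" (3x3 intrinsics, pixels), "k1" (the pictures are not rectified: a ray, as slopes to the right and down, at radius r is drawn at 1 + k1 r^2 times it, then the intrinsics apply), "view" (4x4, takes a point from world to camera coordinates); the wrist camera has in their place "T_tool_cam" (4x4, takes a point from camera to tool coordinates, whose origin is the TCP and whose axes are the flange's). Camera axes: x right, y up, looking along -z (the intrinsics and any distortion apply to the point x, -y, -z); pixel columns grow to the right and rows downward; lengths in m; the calibration is good to about 2 mm. A picture is of the moment at which its call begins: read the wrist's pose just before it.
A pose or a line that the arm cannot do raises r.IKError and nothing moves.
- r.finish_job(): hands the job in; it is judged then, once.
Readings, each from a call of its own:
- r.current_t(): time.
- r.current_q(): joint angles.
- r.current_qd(): joint speeds.
- r.current_effort(): joint torques, N m.
- r.current_position(): TCP position.
- r.current_orientation(): TCP orientation.
- r.current_force(): force on the tool from outside, world axes, zero at the start.
- r.current_torque(): the same for the moment, N m.
- r.current_gripper_width(): opening from 0.0 (shut) to 1.0 (fully open).
- r.current_gripper_force(): force on a finger pad.
Only numpy, scipy, OpenCV 4.12 (cv2) and the standard library are available. Lean on these libraries where they do the work, as an engineer would, in place of code of your own. Each camera call takes 0.05 s, during which the arm holds its last target. There are 200 camera calls.

## Working session

There is one attempt and no reset: what is moved stays moved. The work goes in short steps, each a Python script; the robot and the scene stay as the last script left them, time stands still between calls to the robot, and variables do not carry over. Pictures are saved under pics/ and viewed, at most 10 in all, crops included, and the job is handed in when it is done.

```bash
mkdir -p pics; ls
cat > h.py <<'E'
import numpy as np, cv2
from plant import r
def ray(im,u,v):
    K=np.array(im["K"]);k=im["k1"]
    d=np.array([(u-K[0,2])/K[0,0],(v-K[1,2])/K[1,1]]);s=d.copy()
    for _ in range(20): s=d/(1+k*(s@s))
    M=np.linalg.inv(np.array(im["view"]))
    return M[:3,3], M[:3,:3]@np.array([s[0],-s[1],-1.])
def onplane(im,u,v,z):
    o,d=ray(im,u,v); return o+d*(z-o[2])/d[2]
def pt(im,u,v):
    o,d=ray(im,u,v); return o+d*float(im["range_z"][int(v),int(u)])
E
python3 - <<'E'
from h import *
import pickle
for n in ("scene","top"):
    im=r.get_image(n); pickle.dump(im,open(n+".pkl","wb"))
    cv2.imwrite(f"pics/{n}0.png",im["image"]); print(n,np.round(np.linalg.inv(im["view"])[:3,3],3),im["k1"],(im["range_z"]>0).mean())
E
```

```text
pics
scene [ 1.234 -0.326  0.66 ] -0.05966228282093282 0.9949829931972789
top [0.499 0.    1.247] -0.007833073502994555 0.9959566326530612
```

View pics/scene0.png

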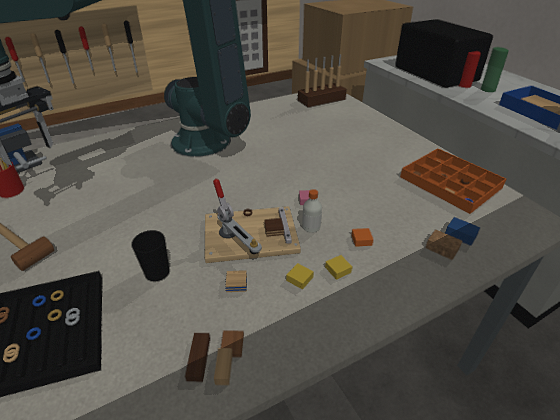

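View pics/top0.png

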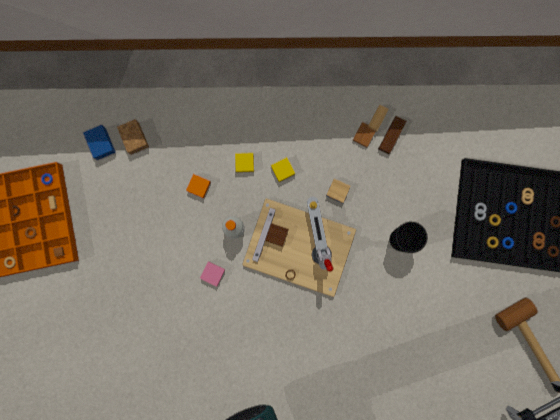

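The scene view shows the jig at about (250,233), and the top view shows it at (300,248). In the top view, the candidates with the blank's shape are:
- a dark block against the fence at (276,235)
- a light block with blue layers at (339,191), which is the spare
- plain yellow blocks at (244,162) and (283,170), an orange one at (199,186) and a pink one at (213,274)

The dark one on the board, touching the fence, fits the description. I'll confirm it in a crop.

Run:
```python
from h import *
import pickle
t=pickle.load(open("top.pkl","rb"));s=pickle.load(open("scene.pkl","rb"))
a=cv2.resize(t["image"][190:305,220:365],None,fx=4,fy=4,interpolation=cv2.INTER_CUBIC)
b=cv2.resize(s["image"][165:300,190:340],None,fx=4,fy=4,interpolation=cv2.INTER_CUBIC)
cv2.imwrite("pics/ct.png",a);cv2.imwrite("pics/cs.png",b)
```

```text
(no output)
```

View pics/ct.png

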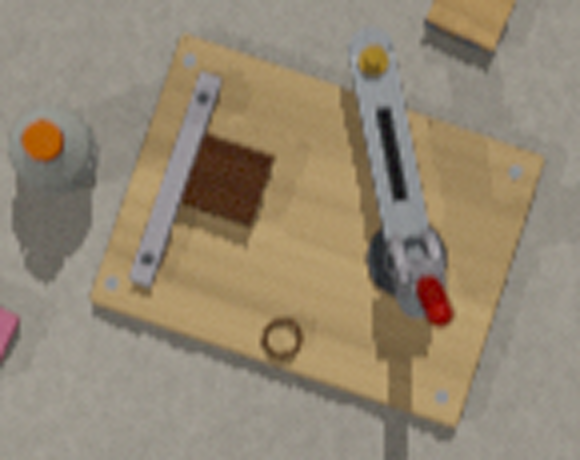

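View pics/cs.png

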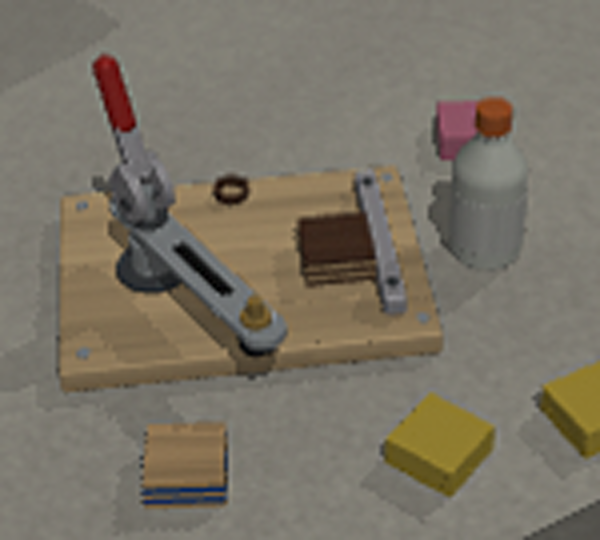

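Confirmed: the dark block at crop (225,180), top-view (276,235), has dark and light layers and touches the fence. The blue-layered block beside the jig is the spare. The strap's nut is at top-view (313,204) and the red grip at about (328,265). Next I measure these.

```bash
cat > meas.py <<'E'
from h import *
def blob(im,lo,hi,box,extra=None):
    u0,v0,u1,v1=box; hsv=cv2.cvtColor(im["image"],cv2.COLOR_BGR2HSV)
    m=cv2.inRange(hsv,np.array(lo),np.array(hi)); k=np.zeros_like(m);k[v0:v1,u0:u1]=m[v0:v1,u0:u1]
    n,l,st,c=cv2.connectedComponentsWithStats(k)
    i=1+np.argmax(st[1:,4]); return c[i],st[i,4],l==i
def tri(im1,p1,im2,p2):
    o1,d1=ray(im1,*p1);o2,d2=ray(im2,*p2)
    A=np.c_[d1,-d2];x=np.linalg.lstsq(A,o2-o1,rcond=None)[0]
    a,b=o1+d1*x[0],o2+d2*x[1]; return (a+b)/2,np.linalg.norm(a-b)
def cloud(im,box):
    u0,v0,u1,v1=box
    return np.array([[pt(im,u,v) for u in range(u0,u1)] for v in range(v0,v1)])
E
python3 - <<'E'
from meas import *
import pickle
t=pickle.load(open("top.pkl","rb"));s=pickle.load(open("scene.pkl","rb"))
c4=np.array([(183,37),(543,155),(457,428),(95,302)]);c4=(c4+.5)/4-.5+[220,190]
W=np.array([onplane(t,*p,.018) for p in c4]);print(W.round(4),np.linalg.norm(W-np.roll(W,-1,0),axis=1).round(4))
# depth-based board
C=cloud(t,(235,190,365,305)).reshape(-1,3)
print("heights",np.histogram(C[:,2],bins=np.arange(-.005,.06,.005)))
B=C[(C[:,2]>.010)&(C[:,2]<.04)];rc=cv2.minAreaRect((B[:,:2]*1000).astype(np.float32));print("rect",rc)
cs=[(65,197),(398,168),(440,352),(62,388)]
P=np.array([onplane(s,(u+.5)/4-.5+190,(v+.5)/4-.5+165,.018) for u,v in cs[:1]+cs[1:]]);print("scene corners",P.round(4))
pb,n,m=blob(t,(0,60,20),(15,255,85),(262,218,292,252));print("blank",pb,n,onplane(t,*pb,.038))
ps,n,_=blob(s,(0,60,20),(15,255,80),(262,215,290,230));print("blank scene",ps,n,onplane(s,*ps,.038))
pn,n,_=blob(t,(18,120,90),(32,255,255),(305,196,325,212));print("nut",pn,n,pt(t,*pn.round()))
pn2,n,_=blob(s,(18,120,70),(32,255,255),(245,235,262,252));print("nut s",pn2,n,tri(t,pn,s,pn2))
pr,n,_=blob(t,(0,150,80),(6,255,255),(318,255,340,275));pr2,n2,_=blob(s,(0,150,80),(6,255,255),(208,170,228,202))
print("grip",pr,n,pr2,n2,tri(t,pr,s,pr2),pt(t,*pr.round()))
print("cup",pt(t,409,237),onplane(t,409,237,.1))
E
```

```text
[[ 0.6641  0.0304  0.018 ]
 [ 0.5917 -0.1831  0.018 ]
 [ 0.4316 -0.129   0.018 ]
 [ 0.5069  0.0832  0.018 ]] [0.2254 0.169  0.2252 0.1658]
heights (array([3054, 4041,  252,  450, 3665, 1564,  132,  257,  279,   98,    9,
         18]), array([-0.005,  0.   ,  0.005,  0.01 ,  0.015,  0.02 ,  0.025,  0.03 ,
        0.035,  0.04 ,  0.045,  0.05 ,  0.055]))
rect ((593.51416015625, -46.298919677734375), (264.07598876953125, 250.0037841796875), 70.49858093261719)
scene corners [[ 0.4347 -0.1275  0.018 ]
 [ 0.5116  0.0854  0.018 ]
 [ 0.6798  0.0207  0.018 ]
 [ 0.6029 -0.1881  0.018 ]]
blank [276.19875776 234.65217391] 322 [0.57698992 0.00511104 0.038     ]
blank scene [273.67357513 224.13471503] 193 [0.57885185 0.00343707 0.038     ]
nut [312.89473684 204.76315789] 38 [ 0.64140939 -0.0792444   0.07601862]
nut s [253.375 243.125] 40 (array([ 0.64326677, -0.08049826,  0.06311661]), np.float64(0.0013267068684346126))
grip [328.07692308 264.66153846] 65 [218.25773196 187.90721649] 97 (array([ 0.50551275, -0.10555429,  0.13934813]), np.float64(0.0008801103085584582)) [ 0.50484586 -0.10308929  0.15904138]
cup [ 0.57074156 -0.31249438  0.0079778 ] [ 0.56542492 -0.28925007  0.1       ]
```

```bash
cat >> h.py <<'E'
from scipy.spatial.transform import Rotation as Ro
POST=np.array([.5308,-.1016]); FL=1
def quat(yaw,flip): # tool down, tool y across the strap at yaw
    return (Ro.from_euler('z',yaw+(np.pi if flip else 0))*Ro.from_euler('x',np.pi)).as_quat()
def P(yaw,x,y,ztip): # strap frame -> world TCP
    c,s=np.cos(yaw),np.sin(yaw); return np.array([POST[0]+c*x-s*y,POST[1]+s*x+c*y,ztip+.019])
E
python3 - <<'E'
from h import *
d=np.deg2rad
print(r.current_t(),r.current_orientation())
for f in (0,1):
    for y in (10,40,66):
        for a in ((.085,-.05,.2),(.085,-.0255,.047),(-.066,0,.085)):
            q=r.inverse_kinematics(P(d(y),*a),quat(d(y),f)); print(f,y,a,None if q is None else np.round(q,2))
E
```

```text
0.1 [ 9.74145565e-01  2.25919005e-01 -1.19388789e-04 -1.00334163e-03]
0 10 (0.085, -0.05, 0.2) [-0.3   0.29  1.15 -0.    1.71  1.09]
0 10 (0.085, -0.0255, 0.047) [-0.27  0.34  1.39 -0.    1.41  1.13]
0 10 (-0.066, 0, 0.085) [-0.36 -0.01  1.72 -0.    1.44  1.04]
0 40 (0.085, -0.05, 0.2) [-0.22  0.28  1.16 -0.    1.7   0.65]
0 40 (0.085, -0.0255, 0.047) [-0.2   0.31  1.43 -0.    1.4   0.67]
0 40 (-0.066, 0, 0.085) [-0.4   0.04  1.67 -0.    1.44  0.47]
0 66 (0.085, -0.05, 0.2) [-0.16  0.23  1.22 -0.    1.69  0.25]
0 66 (0.085, -0.0255, 0.047) [-0.15  0.26  1.5  -0.    1.39  0.26]
0 66 (-0.066, 0, 0.085) [-0.42  0.1   1.6  -0.    1.44  0.  ]
1 10 (0.085, -0.05, 0.2) [-0.3   0.29  1.15  0.    1.71 -2.05]
1 10 (0.085, -0.0255, 0.047) [-0.27  0.34  1.39  0.    1.41 -2.01]
1 10 (-0.066, 0, 0.085) [-0.36 -0.01  1.72  0.    1.44 -2.1 ]
1 40 (0.085, -0.05, 0.2) [-0.22  0.28  1.16  0.    1.7  -2.49]
1 40 (0.085, -0.0255, 0.047) [-0.2   0.31  1.43  0.    1.4  -2.47]
1 40 (-0.066, 0, 0.085) None
1 66 (0.085, -0.05, 0.2) None
1 66 (0.085, -0.0255, 0.047) None
1 66 (-0.066, 0, 0.085) None
```

Run:
```python
from h import *
d=np.deg2rad; y=d(10.6)
r.set_gripper(0.0)
r.move_pose(P(y,.085,-.055,.2),quat(y,0))
r.servo_line(P(y,.085,-.055,.047),v=.15)
hit=r.servo_line(P(y,.085,-.018,.047),v=.03,until_force=1.2)
p=r.current_position(); c,s=np.cos(y),np.sin(y); e=p[:2]-POST
print("hit",hit,"strap-frame",c*e[0]+s*e[1],-s*e[0]+c*e[1],r.current_force(),r.current_t())
```

```text
hit True strap-frame 0.08489813957608612 -0.025154175663583828 [ 0.08099545 -0.0959825   0.75603133] 5.4917
```

Run:
```python
from h import *
d=np.deg2rad
for a in np.linspace(15,59,6):
    r.servo_line(P(d(a),.085,-.025,.047),rot=quat(d(a),0),v=.06); print(round(a,1),r.current_force().round(2) if hasattr(r.current_force(),'round') else r.current_force(),round(r.current_t(),2))
import pickle
im={n:r.get_image(n) for n in ("scene","top")};pickle.dump(im,open("i2.pkl","wb"))
a=cv2.resize(im["scene"]["image"][150:300,190:340],None,fx=3.8,fy=3.8);b=cv2.resize(im["top"]["image"][180:305,220:365],None,fx=2.5,fy=2.5)
cv2.imwrite("pics/a2.png",a[:, :]);c=np.zeros((570,800,3),np.uint8);c[:,:430]=a[:570,:430];c[:312,437:799]=b[:312,:362];cv2.imwrite("pics/p2.png",c)
```

```text
15.0 [ 0.93 -1.73  0.3 ] 5.76
23.8 [ 0.98 -0.82 -0.17] 6.13
32.6 [ 0.74 -1.91 -0.8 ] 6.51
41.4 [ 1.93  0.   -0.35] 6.88
50.2 [ 1.08 -0.73  0.37] 7.26
59.0 [ 1.05 -0.78 -0.23] 7.63
```

View pics/p2.png

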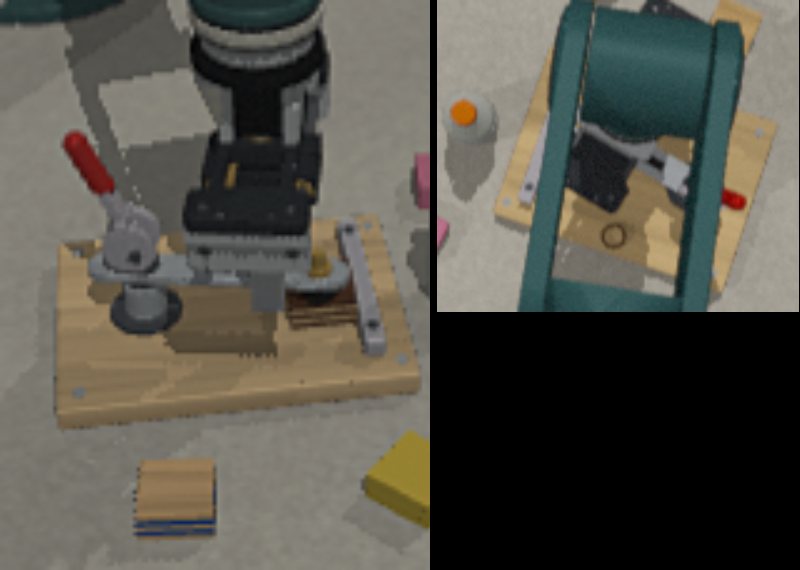

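The finger is against the strap, the strap has swung, and its nut is at about (320,262) in this crop, over the blank's near half. I'll push the last 7°, back off, lift, and check with both cameras.

Run:
```python
from meas import *
import pickle
d=np.deg2rad
r.servo_line(P(d(66),.085,-.025,.047),rot=quat(d(66),0),v=.03)
r.pause(.3)
r.servo_line(P(d(66),.085,-.045,.047),v=.1)
r.servo_line(P(d(66),.085,-.045,.22),v=.2)
q=r.current_q(); r.move_j([q[0]-.7]+list(q[1:]))
im={n:r.get_image(n) for n in ("scene","top")};pickle.dump(im,open("i3.pkl","wb"));print(r.current_t())
t,s=im["top"],im["scene"]
pn,n,_=blob(t,(18,120,90),(32,255,255),(262,218,300,252));pn2,n2,_=blob(s,(18,120,70),(32,255,255),(262,205,290,232))
X,g=tri(t,pn,s,pn2);e=X[:2]-POST;print("nut",pn,n,pn2,n2,X,g,"yaw",np.degrees(np.arctan2(e[1],e[0])),np.hypot(*e),"to blank",X[:2]-[.578,.0043])
pr,n,_=blob(t,(0,150,80),(6,255,255),(318,235,350,275));pr2,n2,_=blob(s,(0,150,80),(6,255,255),(200,170,228,202))
X,g=tri(t,pr,s,pr2);e=X[:2]-POST;print("grip",n,n2,X,g,"yaw",np.degrees(np.arctan2(-e[1],-e[0])),np.hypot(*e))
c=np.hstack([cv2.resize(s["image"][165:285,190:320],(433,400)),cv2.resize(t["image"][190:305,235:350],(360,360)).copy() if 0 else cv2.resize(t["image"][190:310,240:350],(367,400))]);cv2.imwrite("pics/p3.png",c)
```

```text
11.55
nut [276.56756757 233.56756757] 37 [273.33333333 215.88888889] 36 [0.57765561 0.00381981 0.06369613] 0.0007287200697377298 yaw 66.03643742068962 0.1153637028009685 to blank [-0.00034439 -0.00048019]
grip 66 86 [ 0.52037056 -0.12488783  0.14025596] 0.00048174598172563606 yaw 65.87480169246089 0.025516590241829853
```

View pics/p3.png

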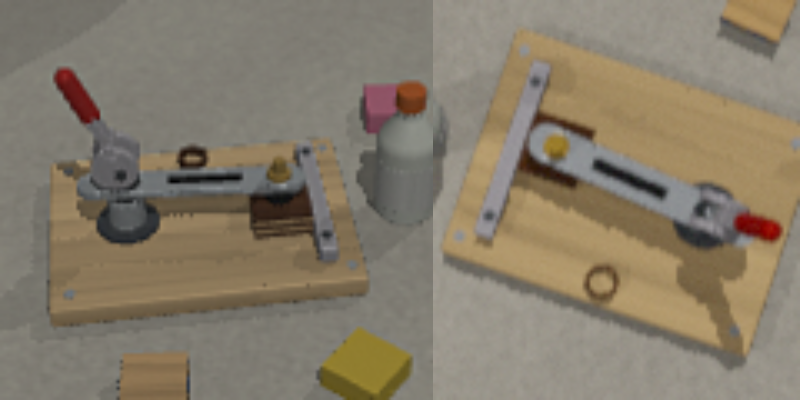

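The strap yaw is 66.0°, and the nut is within 1 mm of the blank's centre. The lever is still up, at about 0.13 rad, and nothing else has moved. Next is the lever: I'll follow its arc with the fingertip corner and finish with a force-limited push to the stop.

Run:
```python
from meas import *
import pickle
d=np.deg2rad; y=d(66.0)
def C(phi,off=0,R=.063):
    x=-R*np.sin(phi)+(.0075+off)*np.cos(phi); z=.0777+R*np.cos(phi)+(.0075+off)*np.sin(phi)
    return P(y,x+.008,0,z)
a=C(d(22),.025); 
r.move_pose(a+[0,0,.09],quat(y,0)); r.servo_line(a,v=.15)
for f in np.arange(22,90,8):
    r.servo_line(C(d(f)),v=.05); print(f,np.round(r.current_force(),1),end=' ')
e=C(d(89)); hit=r.servo_line(e-[0,0,.010],v=.03,until_force=12)
print("\nend",hit,r.current_position()[2]-e[2],np.round(r.current_force(),1),r.current_t())
r.pause(.3)
p=np.array(r.current_position());r.servo_line(p+[0,0,.12],v=.15)
q=r.current_q(); r.move_j([q[0]-.7]+list(q[1:]))
im={n:r.get_image(n) for n in ("scene","top")};pickle.dump(im,open("i4.pkl","wb"));print(r.current_t())
t,s=im["top"],im["scene"]
c=np.hstack([cv2.resize(s["image"][165:285,190:320],(433,400)),cv2.resize(t["image"][190:310,240:350],(367,400))]);cv2.imwrite("pics/p4.png",c)
pr,n,_=blob(t,(0,150,80),(6,255,255),(318,235,370,285));pr2,n2,_=blob(s,(0,150,80),(6,255,255),(190,170,228,240))
print("grip",n,n2,tri(t,pr,s,pr2))
pn,n,_=blob(t,(18,120,90),(32,255,255),(262,218,300,252));pn2,n2,_=blob(s,(18,120,70),(32,255,255),(262,205,290,232))
print("nut",n,n2,tri(t,pn,s,pn2))
```

```text
22 [ 0.3 -0.  -0.1] 30 [1.1 2.5 0.7] 38 [1.5 2.4 1.1] 46 [1.1 1.  0.7] 54 [0.6 2.6 0.9] 62 [0.1 0.8 0.6] 70 [0.6 1.3 0.4] 78 [ 0.3  0.1 -0.3] 86 [ 0.9  0.8 -0.7] 
end True -0.0019559804114851614 [-1.8  0.6  6.6] 17.2
19.9167
grip 97 82 (array([ 0.50358661, -0.16176802,  0.07913442]), np.float64(0.0001908212271414988))
nut 39 35 (array([0.5773577 , 0.00415596, 0.05916842]), np.float64(0.000824839540198178))
```

View pics/p4.png

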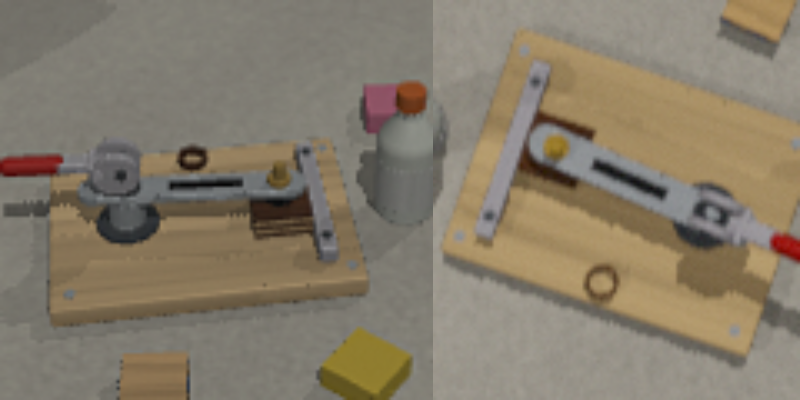

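The lever lies level: the grip is at z ≈ 79 mm, and the push ended at 12 N on the stop. The strap has come down, the nut is still over the blank's centre, the blank and ring haven't moved, and the arm is clear. I'm handing in.

```bash
python3 -c "
from plant import r
print(r.finish_job(), r.current_t())"
```

```text
the job is handed in; nothing more can be done
the job is handed in; nothing more can be done
```

I swung the strap until its foot stood over the blank's centre (nut within about 1 mm), pushed the cam lever down to its stop, and handed the job in after about 20 s of robot time; no verdict came back, and I did not measure the foot's clamping force directly.

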